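Issue the bottom carton from the feeder

ROBOT

A 6-joint arm with a two-finger parallel gripper is mounted at the origin on the work surface. World frame = base frame: x ahead of the robot, y to its left, z up, the work surface at z = 0. Lengths are in m, angles in degrees, forces in N, time in s.
With the tool pointing down it reaches from about 0.25 to 0.85 m from the base axis. Payload 12.5 kg.
Tool frame: the origin (TCP) lies at the very end of the fingers, on their centre line; the grasp point (between the pads) lies 19 mm behind it; z points along the fingers, y is the direction in which the jaws open and shut (so a half turn about z gives the same grasp; the last joint's range is limited). The gripper opens to 93 mm and grips with 3 to 60 N. Pads are 15 mm wide; open, the fingers measure 128 mm over their backs; the gripper's body (75 mm by 188 mm) begins 65 mm behind the grasp point.
Start: joints at [65.856, 20.094, 94.641, -0, 65.266, -4.847], TCP at [0.182, 0.519, 0.219] pointing down, gripper open.
Joint ranges: [-157.81, 157.81], [-45, 120.19], [0.68, 151.7], [-89.99, 269.99], [4.06, 180], [-164.3, 164.3]. Speed limits (degrees/s): [127.2, 127.2, 159.86, 180, 180, 180].

INTERFACE

Orientations are given as a 3x3 rotation matrix whose columns are the frame's x, y, z axes.
In Python, from cell import robot gives the robot as it stands.
- The arm moves only by the shell command python3 -m creep 'ROWS' [FORCE]. ROWS is text: rows parted by semicolons, each of 5 numbers parted by spaces: the shift along the tool's x, y, z in m, then the turn about the tool's z in rad, then the finger opening in m, from 0 to 0.093. A call has exactly 5 rows; each row shifts and turns the commanded pose from where the row before left it, along the tool's axes as they then stand; what a row does not reach is not made up. A row lasts 1/12 s, in which the tool goes at most 41.7 mm and 7.16 degrees, less where a joint would pass 70% of its speed; a pose out of reach is approached as far as the arm can. A call is refused whole if a number of a shift passes 0.0417 or a number of a turn 0.125, either way. A call with a gripper value outside its range is refused whole. The fingers move at their own pace and stop on an object; FORCE is the grip in N (left out, the last holds). Time passes only in rows, so rows that do not move let the fingers close, or fill a call up. It gives the time, the measured TCP pose, the force and the opening at its end, in the units of the state.
- robot.state(): the state, without advancing time (a new reading comes with each control period).
- robot.read_camera(name): name is "side" or "top"; returns the picture (480x640x3 uint8, red, green, blue); there is no depth.
- robot.get_calibration(name): a dict with "fov_y" (degrees; the focal length in pixels is half the picture's height over the tangent of half this angle, whatever the lens; pixels are square), "cx", "cy" (the principal point, pixels), "k1" (the pictures are not rectified: a ray, as slopes to the right and down, at radius r is drawn at 1 + k1 r^2 times it, then the intrinsics apply), "R" (3x3) and "t" (3): a world point X has camera coordinates R X + t. Camera axes: x right, y down, z forward; pixel columns grow to the right and rows downward; lengths in m; the calibration is good to about 2 mm. A picture is of the moment at which its call begins. get_calibration takes no time and is no camera call.
- robot.hand_in(): hands the job in, once; it reports no verdict.
The state is a dict: "time": time; "qpos": joint angles; "qvel": joint speeds; "joint_torque": joint torques, N m; "tcp_pos": TCP position; "ee_rot": TCP orientation; "contact_force": force on the tool from outside, world axes, zero at the start; "wrist_torque": the same for the moment, N m; "opening": finger opening in m.
Only numpy, scipy, OpenCV 4.12 (cv2) and the standard library are available. Lean on these libraries where they do the work, as an engineer would, in place of code of your own. Each camera call takes 0.05 s, during which the arm holds its last target. There are 200 camera calls.

TASK

Slide the bottom carton straight out of the mouth of the gravity feeder, so that the carton above it drops into its place and stays in the feeder. Then lay the carton you took flat in the middle of the empty white sheet, its long side along the sheet's long side, without dropping it, and let go.

Things in the scene. Friction and masses are not known exactly. Their poses are not given: they have to be found in the camera images.
- feeder: Fixed grey feeder, base 132 x 68 mm, with a stack of three flat cartons between four aluminium corner angles 82 mm high. Origin: under the base's centre, on the table; z up. Cartons slide out of the mouth along -x, through a slot 14 to 42 mm above the table (outer face x = -66 mm), over a tongue 34 mm wide, 14 mm high, to x = -151 mm. A carton is free once its centre is past x = -126 mm.
- carton_low_center (a point): Centre of the bottom carton in the feeder (25 mm above the table): brown card, rigid, 120 x 54 x 22 mm (x, y, z), 60 g; x parallel to the feeder's. Its -x end sticks about 42 mm out of the mouth: pinch it there from above across the 54 mm, some 39 mm from its centre, fingertips above its underside so that it can be laid flat later. Like cartons lying on the table are not wanted.
- carton_next_center (a point): Centre of the carton lying on the bottom one in the feeder, same size (120 x 54 x 22 mm): 47 mm above the table at the start, 25 mm once it has dropped. A third carton lies on it (stack top 80 mm above the table). They drop by their own weight as the bottom one leaves.
- sheet_mid (a point): Middle of the top of the empty white sheet of stiff paper, 210 x 150 mm, 2 mm thick, fixed flat on the table; x along its long side, y along its short side, z up. A like sheet beside it, on either side, is occupied by a jar and a small black block.
Not all that is in view belongs to the job. What is shaped like the part that bears carton_low_center but orange or pink is not meant.

How it is judged:
By the outcome, as a careful person would: the job done as asked, in the order asked, and still so for the second after the job is handed in, with the robot touching nothing.
It also fails if it takes over 40 s, if anything falls off the work surface, if the arm or the gripper's body presses on something with over 40 N, if the wrist force passes 120 N, or if a joint passes its speed limit or range.

## Working session

There is one attempt and no reset: what is moved stays moved. The work goes in short steps, Python scripts to look and compute and a shell command to move; the robot and the scene stay as the last step left them, time stands still between calls to the robot, and variables do not carry over. Pictures are saved under pics/ and viewed, about 8 in all and at most 12, crops included, and the job is handed in when it is done.

```bash
mkdir -p pics; cat > h.py <<'E'
import numpy as np, cv2
from cell import robot
def cal(n):
    c=robot.get_calibration(n); f=240/np.tan(np.radians(c["fov_y"])/2)
    return f,c["cx"],c["cy"],c["k1"],np.array(c["R"]),np.array(c["t"])
def proj(n,X):
    f,cx,cy,k,R,t=cal(n); p=np.atleast_2d(X)@R.T+t; s=p[:,:2]/p[:,2:]
    s=s*(1+k*(s**2).sum(1,keepdims=True)); return s*f+[cx,cy]
def ray(n,u,v):
    f,cx,cy,k,R,t=cal(n); d=np.array([(u-cx)/f,(v-cy)/f]); s=d.copy()
    for _ in range(30): s=d/(1+k*(s@s))
    return -R.T@t, R.T@np.array([*s,1])
def at(n,u,v,z):
    o,d=ray(n,u,v); return o+d*(z-o[2])/d[2]
def snap(n,name):
    im=robot.read_camera(n); cv2.imwrite(f"pics/{name}.png",im[:,:,::-1]); return im
E
python3 - <<'E'
from h import *
snap("top","t0"); snap("side","s0")
for n in("top","side"):
    c=robot.get_calibration(n); print(n,c["fov_y"],c["k1"],np.round(ray(n,320,240),3).tolist())
print(np.round(robot.state()["ee_rot"],3), robot.state()["time"])
E
```

```text
top 46.666097685757684 -0.09796318365354768 [[0.276, -0.002, 1.147], [0.116, 0.001, -0.993]]
side 42.82448719398125 0.06786259312790827 [[0.257, 1.24, 0.768], [0.116, -0.875, -0.47]]
[[-0.944  0.33  -0.   ]
 [ 0.33   0.944 -0.001]
 [ 0.    -0.001 -1.   ]] 0.1
```

View pics/t0.png

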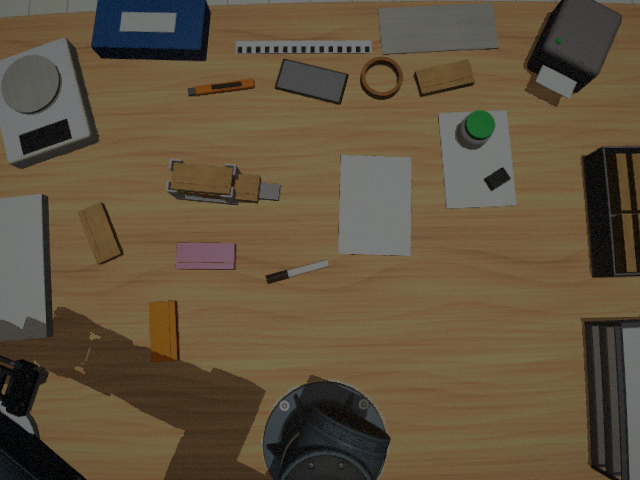

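View pics/s0.png

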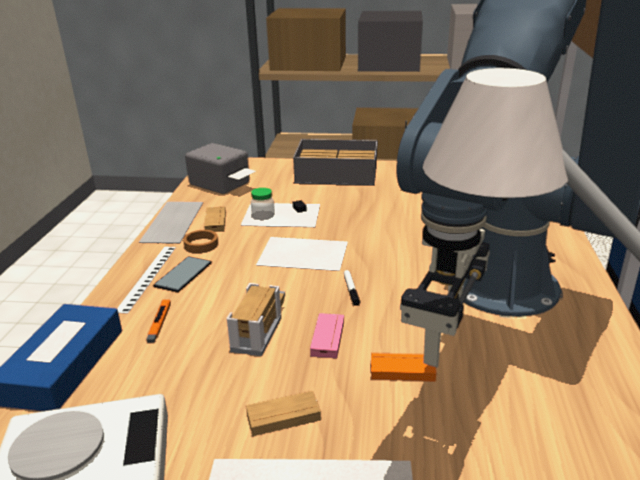

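The top view shows the feeder at about (202,180), its bottom carton sticking out at (248,188) and the tongue ending at (280,192). The empty sheet is at (375,205); the occupied one at (478,160) has the jar and black block on it.

Things that could be mistaken for the target (top-view pixels):
- **Loose brown cartons:** (100,233) and (445,77).
- **Pink carton:** (206,256).
- **Orange carton:** (163,330).

I choose the carton in the feeder, with its end at (248,188), and will check it in a close crop.

```bash
python3 - <<'E'
from h import *
a=cv2.imread("pics/t0.png")[145:215,155:295]; b=cv2.imread("pics/s0.png")[275:360,215:300]
a=cv2.resize(a,None,fx=5.6,fy=5.6,interpolation=cv2.INTER_CUBIC)
cv2.imwrite("pics/c0.png",cv2.convertScaleAbs(a,alpha=1.6))
# sheet by threshold
im=cv2.imread("pics/t0.png"); m=(im.min(2)>150).astype(np.uint8); m[:, :330]=0; m[:,425:]=0; m[:145]=0; m[265:]=0
c=max(cv2.findContours(m,0,1)[0],key=cv2.contourArea); 
P=np.array([at("top",u,v,.002)[:2] for u,v in c[:,0,:]],np.float32); print("sheet",cv2.minAreaRect(P))
E
```

```text
Traceback (most recent call last):
ValueError: max() iterable argument is empty
```

View pics/c0.png

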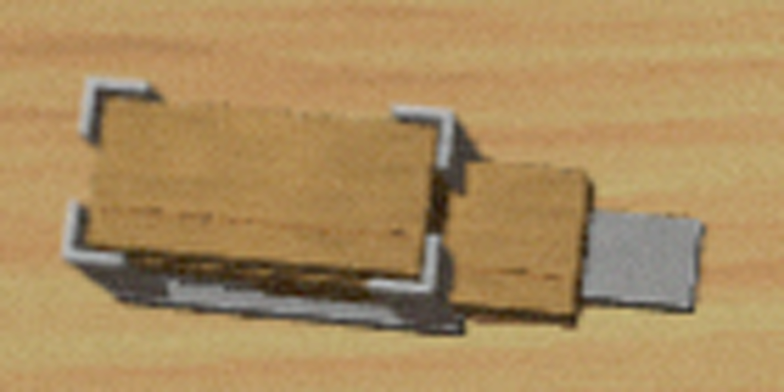

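The crop confirms the choice: brown carton end at crop (445–590, 165–318), under the stack, on the grey tongue that ends at crop x≈700. Now I'll fit the poses.

```bash
python3 - <<'E'
from h import *
w=lambda x,y,z: at("top",155+(x+.5)/5.6-.5,145+(y+.5)/5.6-.5,z)
A=np.array([w(88,78,.082),w(452,112,.082),w(436,290,.082),w(66,260,.082)])[:,:2]
c=A.mean(0); print("angles",A.round(4).tolist(),"size",np.linalg.norm(A[1]-A[0]),np.linalg.norm(A[2]-A[1]),"c",c)
d=(A[0]+A[3]-A[1]-A[2]); print("yaw +x",np.degrees(np.arctan2(d[1],d[0])))
T=np.array([w(704,222,.014),w(693,308,.014)])[:,:2]; print("tongue",T,np.linalg.norm(T[0]-T[1]),"dist",np.linalg.norm(T.mean(0)-c))
C=np.array([w(592,178,.036),w(576,313,.036)])[:,:2]; print("carton end",C,np.linalg.norm(C[0]-C[1]),"dist",np.linalg.norm(C.mean(0)-c))
d=c-(T.mean(0)); print("yaw from tongue",np.degrees(np.arctan2(d[1],d[0])))
im=cv2.imread("pics/t0.png"); print(im[200,375],im[200,330])
h=cv2.cvtColor(im,cv2.COLOR_BGR2HSV); m=(h[:,:,1]<50).astype(np.uint8); m[:,:330]=0; m[:,425:]=0; m[:145]=0; m[265:]=0
k=max(cv2.findContours(m,0,1)[0],key=cv2.contourArea)
P=np.array([at("top",u,v,.002)[:2] for u,v in k[:,0,:]],np.float32); r=cv2.minAreaRect(P);print("sheet",r,cv2.boxPoints(r))
E
```

```text
angles [[0.5692, 0.2925], [0.5531, 0.1625], [0.4894, 0.1681], [0.5035, 0.2992]] size 0.13104667009546378 0.06393789530573143 c [0.52883384 0.23057007]
yaw +x 83.41368793639724
tongue [[0.52641885 0.07890561]
 [0.49400481 0.0833588 ]] 0.032718500425138096 dist 0.150593667006731
carton end [[0.53897882 0.11814913]
 [0.48892691 0.12429207]] 0.050427467429994724 dist 0.11035736742855462
yaw from tongue 82.89677445536871
[118 120 119] [ 68 103 117]
sheet ((0.4819662272930145, -0.11746896058320999), (0.150076761841774, 0.21004587411880493), 86.89954376220703) [[ 0.37303844 -0.18671715]
 [ 0.58277684 -0.19807786]
 [ 0.590894   -0.04822077]
 [ 0.3811556  -0.03686006]]
```

Feeder centre is about (0.529, 0.2305) with its +x at yaw 83.2°. The carton and tongue distances agree with the given sizes, and the sheet measures 210 x 150 mm at (0.482, −0.1175). The grip point is (0.517, 0.143), and the tool needs a turn of +1.353 rad.

```bash
python3 -m creep '-0.022 -0.0122 0 0 0.093;-0.022 -0.0122 0 0 0.093;-0.022 -0.0122 0 0 0.093;-0.022 -0.0122 0 0 0.093;-0.022 -0.0122 0 0 0.093' 25 >/dev/null
python3 -m creep '-0.022 -0.0122 0 0 0.093;-0.022 -0.0122 0 0 0.093;-0.022 -0.0122 0 0 0.093;-0.022 -0.0122 0 0 0.093;-0.022 -0.0122 0 0 0.093'
python3 -m creep '-0.022 -0.0122 0 0 0.093;-0.022 -0.0122 0 0 0.093;-0.022 -0.0122 0 0 0.093;-0.022 -0.0122 0 0 0.093;-0.022 -0.0122 0 0 0.093' >/dev/null
python3 -m creep '-0.022 -0.0122 0 0 0.093;-0.022 -0.0122 0 0 0.093;-0.022 -0.0122 0 0 0.093;-0.022 -0.0122 0 0 0.093;-0.022 -0.0122 0 0 0.093'
python3 -m creep '0 0 0 0.1 0.093;0 0 0 0.1 0.093;0 0 0 0.1 0.093;0 0 0 0.1 0.093;0 0 0 0.1 0.093' >/dev/null
python3 -m creep '0 0 0 0.1 0.093;0 0 0 0.1 0.093;0 0 0 0.1 0.093;0 0 0 0.1 0.093;0 0 0 0.1 0.093' >/dev/null
python3 -m creep '0 0 0 0.1 0.093;0 0 0 0.1 0.093;0 0 0 0.1 0.093;0 0 0 0.053 0.093;0 0 0 0 0.093'
```

```text
time: 0.93
tcp_pos: [0.3496, 0.3301, 0.2185]
ee_rot: [[-0.944, 0.33, -0.0], [0.33, 0.944, -0.0], [0.0, -0.0, -1.0]]
contact_force: [0.3, -0.2, -1.6]
opening: 0.0931
time: 1.77
tcp_pos: [0.5169, 0.1423, 0.2184]
ee_rot: [[-0.944, 0.331, -0.001], [0.331, 0.944, -0.0], [0.001, -0.0, -1.0]]
contact_force: [-0.2, -0.2, 0.7]
opening: 0.0931
time: 3.02
tcp_pos: [0.5162, 0.1434, 0.2184]
ee_rot: [[0.121, 0.993, -0.001], [0.993, -0.121, -0.0], [-0.0, -0.001, -1.0]]
contact_force: [0.1, -0.0, 0.0]
opening: 0.0931
```

```bash
python3 -m creep '0 0 0.03 0 0.093;0 0 0.03 0 0.093;0 0 0.03 0 0.093;0 0 0.03 0 0.093;0 0 0.02 0 0.093'
python3 -m creep '0 0 0.02 0 0.093;0 0 0 0 0.093;0 0 0 0 0.093;0 0 0 0 0.093;0 0 0 0 0.093'
python3 - <<'E'
from h import *
a=snap("top","t1"); b=snap("side","s1")
T=proj("top",[.5162,.1434,.06]);print(T,proj("side",[.5162,.1434,.06]))
a=cv2.resize(a[140:220,160:300,::-1],(800,457),interpolation=2); b=cv2.resize(b[230:360,190:340,::-1],(600,520),interpolation=2)
cv2.imwrite("pics/s1c.png",cv2.convertScaleAbs(b,alpha=1.3)); cv2.imwrite("pics/t1c.png",cv2.convertScaleAbs(a,alpha=1.6))
E
```

```text
time: 3.43
tcp_pos: [0.5152, 0.1432, 0.076]
ee_rot: [[0.116, 0.993, -0.003], [0.993, -0.116, -0.0], [-0.001, -0.003, -1.0]]
contact_force: [1.2, 0.4, -0.6]
opening: 0.0931
time: 3.85
tcp_pos: [0.5172, 0.1436, 0.06]
ee_rot: [[0.118, 0.993, 0.002], [0.993, -0.118, 0.0], [0.001, 0.002, -1.0]]
contact_force: [-0.5, 0.9, -0.2]
opening: 0.0933
[[246.47315504 185.06586259]] [[269.09044839 286.62394695]]
```

View pics/s1c.png

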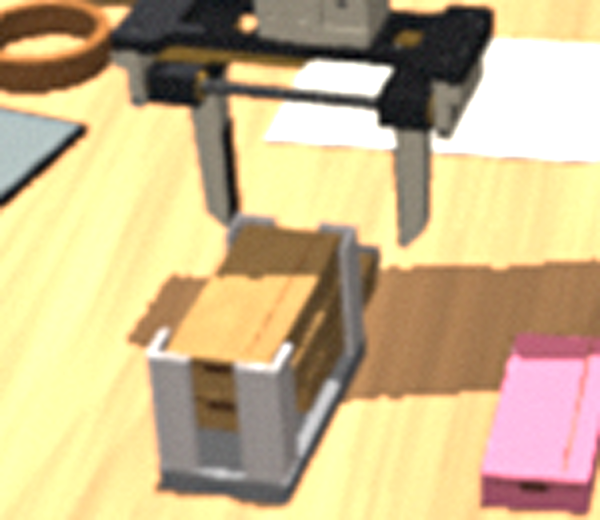

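The side view shows the fingers straddling the protruding carton end just outside the mouth: left finger at crop (225,215), right at (410,240), carton end at (370,265). I'll go down and grip.

```bash
python3 -m creep '0 0 0.012 0 0.093;0 0 0.012 0 0.093;0 0 0.012 0 0.093;0 0 0.006 0 0.093;0 0 0 0 0.093'
python3 -m creep '0 0 0 0 0.065;0 0 0 0 0.065;0 0 0 0 0.065;0 0 0 0 0.065;0 0 0 0 0.065'
python3 -m creep '0 0 0 0 0.04;0 0 0 0 0.04;0 0 0 0 0.04;0 0 0 0 0.04;0 0 0 0 0.04' 25
python3 -m creep '0 0 0 0 0.04;0 0 0 0 0.04;0 0 0 0 0.04;0 0 0 0 0.04;0 0 0 0 0.04'
```

```text
time: 4.37
tcp_pos: [0.5152, 0.1432, 0.0145]
ee_rot: [[0.119, 0.993, -0.003], [0.993, -0.119, -0.001], [-0.001, -0.003, -1.0]]
contact_force: [-0.5, -0.0, -0.4]
opening: 0.0934
time: 4.78
tcp_pos: [0.5166, 0.1435, 0.017]
ee_rot: [[0.119, 0.993, 0.001], [0.993, -0.119, 0.0], [0.0, 0.001, -1.0]]
contact_force: [0.6, 0.1, 0.1]
opening: 0.0665
time: 5.2
tcp_pos: [0.5165, 0.1434, 0.0168]
ee_rot: [[0.119, 0.993, 0.0], [0.993, -0.119, 0.0], [0.0, 0.0, -1.0]]
contact_force: [-0.6, 0.6, 2.5]
opening: 0.0538
time: 5.62
tcp_pos: [0.5165, 0.1434, 0.0168]
ee_rot: [[0.119, 0.993, 0.0], [0.993, -0.119, 0.0], [0.0, 0.0, -1.0]]
contact_force: [-0.1, -0.4, 5.2]
opening: 0.054
```

```bash
python3 -m creep '-0.003 0 0 0 0.04;-0.005 0 0 0 0.04;-0.007 0 0 0 0.04;-0.007 0 0 0 0.04;-0.007 0 0 0 0.04'
python3 -m creep '-0.007 0 0 0 0.04;-0.007 0 0 0 0.04;-0.007 0 0 0 0.04;-0.003 0 0 0 0.04;0 0 0 0 0.04'
python3 - <<'E'
from h import *
a=snap("side","s2")
cv2.imwrite("pics/s2c.png",cv2.convertScaleAbs(cv2.resize(a[220:360,190:340,::-1],(600,560),interpolation=2),alpha=1.3))
E
```

```text
time: 6.03
tcp_pos: [0.513, 0.1139, 0.0168]
ee_rot: [[0.119, 0.993, 0.0], [0.993, -0.119, 0.0], [0.0, 0.0, -1.0]]
contact_force: [0.6, 5.5, 5.1]
opening: 0.0539
time: 6.45
tcp_pos: [0.51, 0.0893, 0.0168]
ee_rot: [[0.119, 0.993, -0.0], [0.993, -0.119, -0.001], [-0.001, -0.0, -1.0]]
contact_force: [-0.7, -3.1, 6.1]
opening: 0.0536
```

View pics/s2c.png

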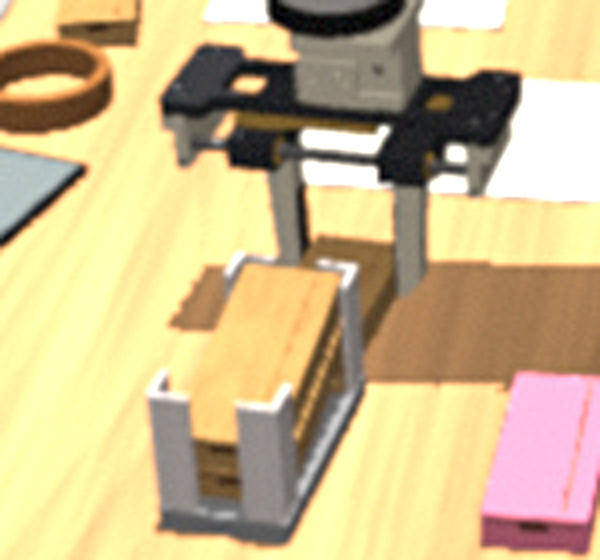

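The bottom carton is 54 mm further out, and the upper two have tilted down at the back (their rear ends now at crop (215,465)), all inside the angles. I'll keep pulling.

```bash
python3 -m creep '-0.005 0 0 0 0.04;-0.007 0 0 0 0.04;-0.007 0 0 0 0.04;-0.007 0 0 0 0.04;-0.007 0 0 0 0.04'
python3 -m creep '-0.007 0 0 0 0.04;-0.007 0 0 0 0.04;-0.007 0 0 0 0.04;-0.007 0 0 0 0.04;-0.003 0 0 0 0.04'
python3 -m creep '0 0 0 0 0.04;0 0 0 0 0.04;0 0 0 0 0.04;0 0 0 0 0.04;0 0 0 0 0.04'
python3 - <<'E'
from h import *
a=snap("side","s3");t=snap("top","t3")
a=cv2.convertScaleAbs(cv2.resize(a[220:360,190:340,::-1],(400,373),interpolation=2),alpha=1.3)
t=cv2.convertScaleAbs(cv2.resize(t[145:225,160:310,::-1],(700,373),interpolation=2),alpha=1.6)
cv2.imwrite("pics/s3c.png",cv2.resize(np.hstack([a,t]),(800,271)))
E
```

```text
time: 6.92
tcp_pos: [0.5059, 0.057, 0.0166]
ee_rot: [[0.119, 0.993, -0.0], [0.993, -0.119, -0.0], [-0.0, -0.0, -1.0]]
contact_force: [-0.0, 2.5, 2.8]
opening: 0.0536
time: 7.33
tcp_pos: [0.5022, 0.0262, 0.0165]
ee_rot: [[0.119, 0.993, -0.001], [0.993, -0.119, -0.0], [-0.0, -0.001, -1.0]]
contact_force: [-0.3, 1.0, 0.9]
opening: 0.054
time: 7.75
tcp_pos: [0.5025, 0.0274, 0.0166]
ee_rot: [[0.118, 0.993, -0.0], [0.993, -0.118, -0.0], [-0.0, -0.0, -1.0]]
contact_force: [-0.6, -1.2, 0.7]
opening: 0.0536
```

View pics/s3c.png

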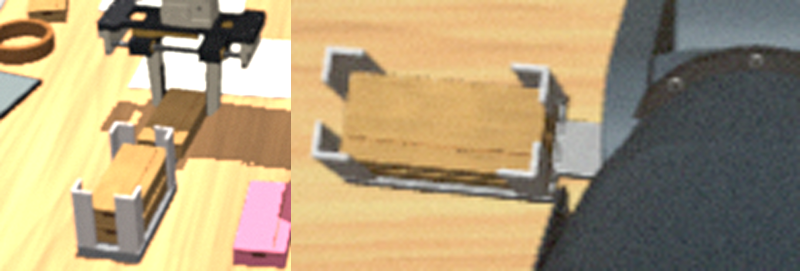

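The side view shows the two remaining cartons level in the feeder, and the top view shows the tongue clear at the mouth. The pulled carton hangs free in the gripper, so I'll lift it, carry it over and turn it.

```bash
python3 -m creep '0 0 -0.008 0 0.04;0 0 -0.015 0 0.04;0 0 -0.02 0 0.04;0 0 -0.02 0 0.04;0 0 -0.017 0 0.04'
python3 -m creep '-0.0148 -0.0042 0 0 0.04;-0.0148 -0.0042 0 0 0.04;-0.0148 -0.0042 0 0 0.04;-0.0148 -0.0042 0 0 0.04;-0.0148 -0.0042 0 0 0.04' >/dev/null
python3 -m creep '-0.0148 -0.0042 0 0 0.04;-0.0148 -0.0042 0 0 0.04;-0.0148 -0.0042 0 0 0.04;-0.0148 -0.0042 0 0 0.04;-0.0148 -0.0042 0 0 0.04'
python3 -m creep '0 0 0 0.05 0.04;0 0 0 0.08 0.04;0 0 0 0.09 0.04;0 0 0 0.09 0.04;0 0 0 0.09 0.04' >/dev/null
python3 -m creep '0 0 0 0.09 0.04;0 0 0 0.09 0.04;0 0 0 0.09 0.04;0 0 0 0.09 0.04;0 0 0 0.09 0.04' >/dev/null
python3 -m creep '0 0 0 0.09 0.04;0 0 0 0.09 0.04;0 0 0 0.09 0.04;0 0 0 0.09 0.04;0 0 0 0.09 0.04' >/dev/null
python3 -m creep '0 0 0 0.09 0.04;0 0 0 0.09 0.04;0 0 0 0.026 0.04;0 0 0 0 0.04;0 0 0 0 0.04'
python3 - <<'E'
from h import *
a=snap("side","s4");t=snap("top","t4"); p=robot.state(); print(p["tcp_pos"],p["ee_rot"][0])
a=cv2.convertScaleAbs(cv2.resize(a[190:290,230:370,::-1],(800,571),interpolation=2),alpha=1.2)
cv2.imwrite("pics/s4c.png",a)
E
```

```text
time: 8.27
tcp_pos: [0.5025, 0.0273, 0.0983]
ee_rot: [[0.119, 0.993, 0.0], [0.993, -0.119, -0.0], [0.0, 0.0, -1.0]]
contact_force: [0.0, 0.8, 0.0]
opening: 0.0539
time: 9.1
tcp_pos: [0.4428, -0.1153, 0.0971]
ee_rot: [[0.119, 0.993, 0.0], [0.993, -0.119, -0.0], [-0.0, 0.0, -1.0]]
contact_force: [0.8, -0.1, -0.9]
opening: 0.054
time: 10.77
tcp_pos: [0.4432, -0.1147, 0.0969]
ee_rot: [[0.999, -0.053, 0.0], [-0.053, -0.999, -0.0], [0.0, 0.0, -1.0]]
contact_force: [-0.8, 0.6, -0.4]
opening: 0.054
[ 0.44319286 -0.1146608   0.09683368] [ 9.98598065e-01 -5.29329374e-02  9.19148797e-05]
```

View pics/s4c.png

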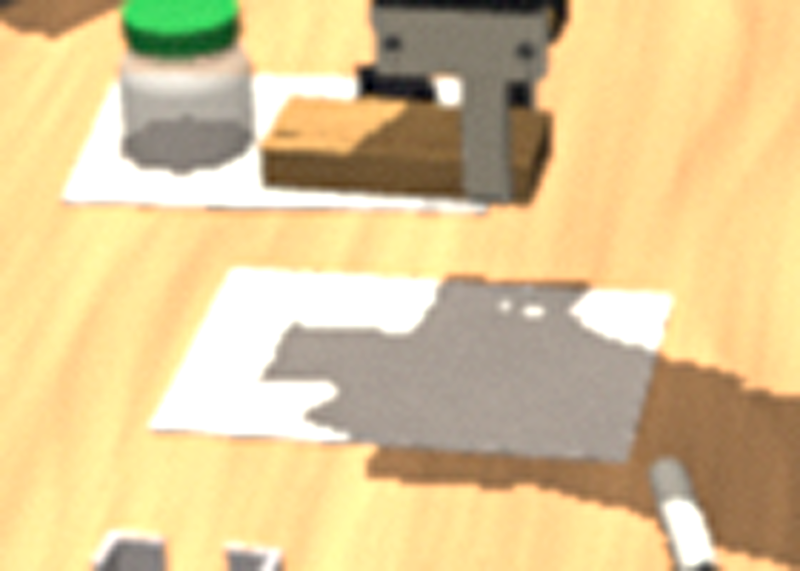

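The carton is held level, its near face running from crop (263,185) to (530,203), and its shadow falls on the sheet. I'll measure pitch and offset from those face corners.

```bash
python3 - <<'E'
from h import *
R=np.array(robot.state()["ee_rot"]);p=np.array(robot.state()["tcp_pos"])
for u,v in [(263,185),(530,203),(263,148),(505,197)]:
    o,d=ray("side",230+u/5.714,190+v/5.714); n=R[:,1]; q0=p-n*.027
    X=o+d*((q0-o)@n)/(d@n); print((u,v),"tool x,z(up) mm",((X-p)@R[:,0]*1e3).round(1),((X[2]-p[2])*1e3).round(1))
# sheet by side view
s=cv2.imread("pics/s0.png");h=cv2.cvtColor(s,cv2.COLOR_BGR2HSV);m=((h[:,:,1]<45)&(h[:,:,2]>150)).astype(np.uint8);M=np.zeros_like(m);M[230:275,250:355]=m[230:275,250:355]
k=max(cv2.findContours(M,0,1)[0],key=cv2.contourArea);P=np.array([at("side",*c,.002)[:2] for c in k[:,0,:].astype(float)],np.float32);print(cv2.minAreaRect(P))
E
```

```text
(263, 185) tool x,z(up) mm 98.1 -0.3
(530, 203) tool x,z(up) mm -19.0 -1.5
(263, 148) tool x,z(up) mm 97.0 17.5
(505, 197) tool x,z(up) mm -8.2 0.7
((0.48208314180374146, -0.11417408287525177), (0.1501251608133316, 0.20892859995365143), 86.9806137084961)
```

The centre lies about 39 mm ahead of the grip, level to within 1°, and both cameras put the sheet at (0.482, −0.116), so the present position is right. I'll lower until contact.

```bash
python3 -m creep '0 0 0.01 0 0.04;0 0 0.015 0 0.04;0 0 0.015 0 0.04;0 0 0.015 0 0.04;0 0 0.012 0 0.04' >/dev/null
python3 -m creep '0 0 0.01 0 0.04;0 0 0.006 0 0.04;0 0 0.003 0 0.04;0 0 0 0 0.04;0 0 0 0 0.04'
python3 -m creep '0 0 0.001 0 0.04;0 0 0.001 0 0.04;0 0 0.001 0 0.04;0 0 0 0 0.04;0 0 0 0 0.04'
```

```text
time: 11.7
tcp_pos: [0.4434, -0.1148, 0.0109]
ee_rot: [[0.999, -0.054, 0.0], [-0.054, -0.999, -0.0], [0.0, 0.0, -1.0]]
contact_force: [-0.3, 0.7, -0.8]
opening: 0.0537
time: 12.12
tcp_pos: [0.4432, -0.1147, 0.0077]
ee_rot: [[0.999, -0.054, 0.0], [-0.054, -0.999, -0.0], [0.0, 0.0, -1.0]]
contact_force: [-0.4, 0.4, -0.9]
opening: 0.0543
```

```bash
python3 -m creep '0 0 0.001 0 0.04;0 0 0.0005 0 0.04;0 0 0 0 0.04;0 0 0 0 0.04;0 0 0 0 0.04'
python3 -m creep '0 0 0.0005 0 0.04;0 0 0.0005 0 0.04;0 0 0 0 0.04;0 0 0 0 0.04;0 0 0 0 0.04'
```

```text
time: 12.53
tcp_pos: [0.4432, -0.1147, 0.0061]
ee_rot: [[0.999, -0.054, -0.0], [-0.054, -0.999, 0.0], [-0.0, -0.0, -1.0]]
contact_force: [-0.1, 0.6, 0.1]
opening: 0.0539
time: 12.95
tcp_pos: [0.4432, -0.1148, 0.0051]
ee_rot: [[0.999, -0.054, 0.0], [-0.054, -0.999, -0.0], [0.0, 0.0, -1.0]]
contact_force: [-0.4, -0.5, -0.1]
opening: 0.0538
```

```bash
python3 -m creep '0 0 0.0005 0 0.04;0 0 0.0003 0 0.04;0 0 0 0 0.04;0 0 0 0 0.04;0 0 0 0 0.04'
```

```text
time: 13.37
tcp_pos: [0.4433, -0.1148, 0.0047]
ee_rot: [[0.999, -0.054, 0.0], [-0.054, -0.999, -0.0], [0.0, 0.0, -1.0]]
contact_force: [-2.7, 1.5, 8.7]
opening: 0.054
```

Contact: 8.7 N at TCP z = 4.7 mm, as expected. I'll back off a hair and let go.

```bash
python3 -m creep '0 0 -0.0003 0 0.04;0 0 0 0 0.056;0 0 0 0 0.06;0 0 0 0 0.07;0 0 0 0 0.085'
python3 -m creep '0 0 0 0 0.085;0 0 0 0 0.085;0 0 0 0 0.085;0 0 0 0 0.085;0 0 0 0 0.085'
python3 -m creep '0 0 -0.006 0 0.085;0 0 -0.012 0 0.085;0 0 -0.02 0 0.085;0 0 -0.03 0 0.085;0 0 -0.03 0 0.085'
python3 -m creep '0 0 -0.03 0 0.085;0 0 -0.03 0 0.085;-0.03 0 -0.01 0 0.085;-0.03 0 0 0 0.085;-0.03 0 0 0 0.085' >/dev/null
python3 -m creep '-0.02 0.03 0 0 0.085;0 0.035 0 0 0.085;0 0.035 0 0 0.085;0 0.035 0 0 0.085;0 0.035 0 0 0.085' >/dev/null
python3 -m creep '0 0.035 0 0 0.085;0 0.035 0 0 0.085;0 0.035 0 0 0.085;0 0 0 0 0.085;0 0 0 0 0.085'
python3 - <<'E'
from h import *
a=snap("side","s5");t=snap("top","t5")
a=cv2.convertScaleAbs(cv2.resize(a[210:360,210:370,::-1],(400,375),interpolation=2),alpha=1.2)
t=cv2.convertScaleAbs(cv2.resize(t[140:270,150:430,::-1],(800,371),interpolation=2),alpha=1.6)
cv2.imwrite("pics/s5c.png",np.vstack([t[:,:],cv2.copyMakeBorder(a[:220],0,0,0,400,0)]))
E
```

```text
time: 13.78
tcp_pos: [0.4432, -0.1147, 0.0046]
ee_rot: [[0.999, -0.054, -0.0], [-0.054, -0.999, -0.0], [-0.0, 0.0, -1.0]]
contact_force: [-0.5, -0.5, 0.1]
opening: 0.0689
time: 14.2
tcp_pos: [0.4432, -0.1147, 0.0046]
ee_rot: [[0.999, -0.054, -0.0], [-0.054, -0.999, 0.0], [-0.0, -0.0, -1.0]]
contact_force: [0.1, -0.6, -0.4]
opening: 0.0846
time: 14.62
tcp_pos: [0.4426, -0.1145, 0.1038]
ee_rot: [[0.999, -0.054, -0.001], [-0.054, -0.999, 0.0], [-0.001, -0.0, -1.0]]
contact_force: [0.0, -0.5, 0.2]
opening: 0.0848
time: 15.87
tcp_pos: [0.318, -0.3843, 0.1726]
ee_rot: [[0.998, -0.056, -0.0], [-0.056, -0.998, 0.0], [-0.0, -0.0, -1.0]]
contact_force: [0.4, 0.4, -0.6]
opening: 0.0847
```

View pics/s5c.png

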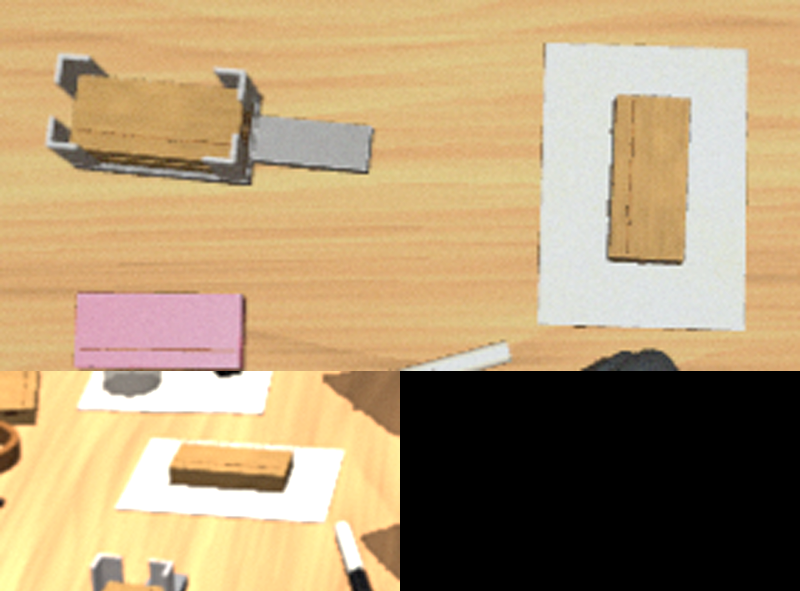

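The carton lies flat and parallel on the sheet: its top spans (612–690, 95–262) against the sheet's (540–746, 43–328). The feeder holds two level cartons and the tongue is clear. I'll check the numbers.

```bash
python3 - <<'E'
from h import *
w=lambda x,y,z: at("top",150+(x+.5)/2.857-.5,140+(y+.5)/2.857-.5,z)[:2]
C=np.array([w(615,95,.024),w(690,98,.024),w(686,262,.024),w(611,259,.024)]);S=np.array([w(545,43,.002),w(747,49,.002),w(745,329,.002),w(538,324,.002)])
f=lambda A:(A.mean(0).round(4),np.degrees(np.arctan2(*(A[0]+A[1]-A[2]-A[3])[::-1])).round(1),np.linalg.norm(A[0]-A[3]).round(3),np.linalg.norm(A[0]-A[1]).round(3))
print(f(C),f(S))
p=w(375,125,.014);print(robot.state()["time"], robot.hand_in())
E
```

```text
(array([ 0.4826, -0.1206]), np.float64(-3.5), np.float64(0.12), np.float64(0.054)) (array([ 0.4819, -0.118 ]), np.float64(-2.9), np.float64(0.209), np.float64(0.15))
the job is handed in; nothing more can be done
15.9667 None
```

I slid the bottom carton straight out of the feeder, laid it flat in the middle of the empty sheet, let go, moved the arm clear and handed in at about 16 s.

- **Feeder:** the last pictures show the two remaining cartons level inside it, with the tongue clear.
- **Placed carton:** its centre measures about 3 mm from the sheet's middle, which is near the 2 mm calibration accuracy. Its long side is within 1° of the sheet's.
- **Forces:** the highest force reading was about 9 N, at touchdown on the sheet. I saw only the end-of-call readings, and I discarded some calls' output.
- **Disagreement:** the two cameras differed by about 3 mm on the sheet's position across its short side, and I placed the carton between the two readings. No check failed.

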